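# Lock the board and start the test

### The job

Start the test of the circuit board: with the fingertips, push the orange-tabbed slide latch fully home over the edge of the board, then press the raised half of the white rocker (black dash) fully down to switch the tester on, then press the green button fully down and keep it pressed: the program finishes while holding it down. Keep to this order, pick nothing up, do not press the yellow or the red button, and leave the board and everything else where it is.

Things in the scene. Friction and masses are not known exactly. Their poses are not given: they have to be found in the camera images.
- nest: Board test nest fixed to the table: white block 200 x 200 mm, 50 mm high with a black top plate. Origin: centre of its underside; x points from its latch side towards its board (away from the robot, within 0.3 rad), y left, z up. A frame of 8 mm high rails on its top, centred 30 mm in +x, holds the circuit board. A spacer stands on the latch side's left corner, at (-70, 72) mm.
- latch (a joint): Slide latch of the nest: steel tongue with an upright orange tab. 0 = fully open, 0.025 m = fully home against its stop, its tongue 13 mm over the board's near edge. Slides along the nest's +x; starts at 0 to 0.006; friction about 3 N, no spring, stays where it is left.
- latch_tab (a point): On the latch, centre of the orange tab's outer face (the face looking to the nest's -x, the one to push). The tab is 36 mm wide (y), 10 mm thick (x), 28 mm tall, from 66 to 94 mm above the table; this point is at 80 mm. Axes as the nest. The 50 mm high nest top reaches 8 mm further out than this face at joint 0; nothing taller is behind it.
- board: Loose blue circuit board 120 x 110 x 3 mm with parts up to 11 mm tall on it, about 60 to 130 g, lying in the nest. Origin: centre of its underside. To be left lying.
- console: Control console fixed to the table: white box 180 x 180 mm, 60 mm high, grey top. Origin: centre of its underside; x points away from the robot (within 0.3 rad), z up. On its top four controls stand in a square, 76 mm apart, in any arrangement: power rocker, green, yellow and red push buttons.
- rocker (a joint): White power rocker in a black frame. 0 = off (far half raised by 0.4 rad, near half level), 0.4 rad = on (far half level, near half raised). Starts at 0 to 0.05. Hinge across the middle along the console's y; friction 0.06 N m (about 3 N at the raised half), no spring, stays where it is left.
- rocker_mark (a point): On the rocker: top face of its far (raised, console +x) half, 15 mm from the hinge line, on the black dash. Paddle 52 mm long (console x) and 28 mm wide, each half 26 mm; the frame is 62 x 40 mm, 8 mm high. About 79 mm above the table when off, 73 mm (5 mm above the frame) when on.
- start (a joint): Green push button. 0 = up, 0.008 m = fully down. Spring: 1.8 N to begin, 6 N fully down.
- start_top (a point): Green button, cap 30 mm across, at the centre of its flat top, z up; moves with it. 84 mm above the table when up, 76 mm fully down, still 4 mm above its housing.
- start_base: Aluminium housing of the green button, with the button: 46 mm across, 12 mm high, on the console. Origin: centre of its underside.
- yellow (a joint): Yellow push button, same make as the green one: 0 = up, 0.008 m = down. Not to be pressed.
- yellow_top (a point): Yellow button, cap 30 mm across, at the centre of its flat top, z up; moves with it.
- stop (a joint): Red stop button on a black housing: 0 = up, 0.008 m = down. Not to be pressed.
- stop_top (a point): Red stop button, cap 38 mm across, at the centre of its flat top, z up; moves with it.
- spacer: Loose blue spacer, upright cylinder 20 mm across, 30 mm tall, standing on the nest's top. Origin: centre of its underside. To be left alone.
- parts_bin: Loose blue bin 110 x 160 x 60 mm beyond the work. Left alone.
- driver: Loose screwdriver lying beyond the work. Left alone.
- cleaner: Loose white bottle 60 mm across, 150 mm tall. Left alone.
- pin_jar: Loose jar 56 mm across, 70 mm tall, on the right. Left alone.
- board_tray: Loose black tray 220 x 150 x 35 mm, on the left. Left alone.
- esd_brush: Loose brush lying on the right of the work. Left alone.
Mind the look-alikes: they are no part of the job. There is more than one size of the board; the one meant has the size given above.

How it is judged:
By the outcome, as a careful person would: the job done as asked, in the order asked, and still so for the second after the job is handed in, while the arm keeps its last pose, push and grip.
It also fails if it takes over 42 s, if anything falls off the work surface, if the arm or the gripper's body presses on something with over 40 N, if the wrist force passes 120 N, or if a joint passes its speed limit or range.

### The arm

A 7-joint arm with a two-finger parallel gripper is mounted at the origin on the work surface. World frame = base frame: x ahead of the robot, y to its left, z up, the work surface at z = 0. Lengths are in m, angles in rad, forces in N, time in s.
With the tool pointing down it reaches from about 0.35 to 0.9 m from the base axis. Payload 8.1 kg.
Tool frame: the origin (TCP) lies at the very end of the fingers, on their centre line; the grasp point (between the pads) lies 19 mm behind it (grip_point_offset is the distance from the TCP to the grasp point, in m); z points along the fingers, y is the line along which they close (so a half turn about z gives the same grasp; the last joint's range is limited). The gripper opens to 85 mm and grips with 20 to 120 N. Pads are 22 mm wide; open, the fingers measure 114 mm over their backs; the gripper's body (76 mm by 85 mm) begins 54 mm behind the grasp point. The pads swing forward as they close: fully open they stand 13 mm farther back than shut.
Start: joints at [-1.27, 0.434, 0.025, 1.573, -0.012, 1.134, -0.075], TCP at [0.246, 0.575, 0.231] pointing down, gripper open.
Joint ranges: [-2.62, 2.62], [-0.44, 2.09], [-1.27, 1.32], [0.08, 2.57], [-1.32, 4.46], [0.12, 2], [-2.74, 2.74]. Speed limits (rad/s): [2.22, 2.22, 3.01, 3.01, 3.14, 3.14, 3.14].

### API

Orientations are given as a 3x3 rotation matrix whose columns are the frame's x, y, z axes.
In Python, from workcell import * gives the robot as it stands.
- The arm moves only by the tool send_rows, never from a script. Its argument "steps" is a list that holds one entry, the list of rows, each a list of 7 numbers: the turn, a rotation vector about the tool's x, y, z in units of 10 degrees (1.0 is 10 degrees), then the shift along the tool's x, y, z in units of 25 mm (1.0 is 25 mm), then the closure in counts, from 0 (fully open) to 255 (shut). A call has 1 to 20 rows; each row shifts and turns the commanded pose from where the row before left it, along the tool's axes as they then stand; what a row does not reach is not made up. A row lasts 1/8 s, in which the tool goes at most 62.5 mm and 10.7 degrees, less where a joint would pass 70% of its speed; a pose out of reach is approached as far as the arm can. A call is refused whole if a number of a shift passes 1 or a number of a turn 1, either way. A call with a gripper value outside its range is refused whole. The fingers move at their own pace and stop on an object; the grip force is fixed at half the most. Time passes only in rows, so rows that do not move let the fingers close. It gives the time, the measured TCP pose, the force, the opening and the grip force at its end, in the units of the state.
- get_state(): the state, without advancing time (a new reading comes with each control period).
- read_camera(name): name is "scene" or "side" or "wrist"; returns a dict with "color" (384x512x3 uint8, red, green, blue), "depth" (384x512 float32, m along the optical axis (not along the pixel's ray), 0 where there is no reading), "mtx" (3x3 intrinsics, pixels), "k1" (the pictures are not rectified: a ray, as slopes to the right and down, at radius r is drawn at 1 + k1 r^2 times it, then the intrinsics apply), "R" (3x3) and "t" (3): a world point X has camera coordinates R X + t. Camera axes: x right, y down, z forward; pixel columns grow to the right and rows downward; lengths in m; the calibration is good to about 2 mm. A picture is of the moment at which its call begins.
- finish_job(): hands the job in; it is judged then, once.
The state is a dict: "t": time; "joints": joint angles; "qvel": joint speeds; "tau": joint torques, N m; "eef_pos": TCP position; "tcp_rot": TCP orientation; "contact_force": force on the tool from outside, world axes, zero at the start; "wrist_torque": the same for the moment, N m; "opening": finger opening in m; "grip_force": force on a finger pad.
Only numpy, scipy, OpenCV 4.12 (cv2) and the standard library are available. Lean on these libraries where they do the work, as an engineer would, in place of code of your own. Each camera call takes 0.05 s, during which the arm holds its last target. There are 200 camera calls.

## Working session

There is one attempt and no reset: what is moved stays moved. The work goes in short steps, Python scripts to look and compute and a tool call to move; the robot and the scene stay as the last step left them, time stands still between calls to the robot, and variables do not carry over. Pictures are saved under pics/ and viewed, at most 10 in all, crops included, and the job is handed in when it is done.

Besides the shell and the picture viewer there is one more tool, called after "Request:" as a command line: name --argument value ..., lists and objects as JSON in quotes. send_rows: Moves the arm, as the interface text tells. Its arguments: {"type":"object","properties":{"steps":{"type":"array","items":{"type":"array","items":{"type":"array","items":{"type":"number"}}}}},"required":["steps"]}

```bash
mkdir -p pics; ls
python3 - <<'E'
from workcell import *
import cv2,numpy as np
s=get_state(); print(s)
for n in("scene","side"):
    c=read_camera(n); np.savez(f"{n}0.npz",**c); cv2.imwrite(f"pics/{n}0.png",c["color"][...,::-1])
    print(n,c["mtx"],c["k1"],c["R"],c["t"])
E
```

```text
pics
{'t': 0.0, 'joints': array([-1.2696077 ,  0.43523815,  0.02500087,  1.57411799, -0.01159138,
        1.13401357, -0.07511824]), 'qvel': array([ 1.30555235e-03,  1.40643461e-03, -7.92690847e-04, -6.86556874e-04,
        7.04295055e-04, -6.29062361e-05, -5.00505628e-04]), 'tau': array([ 2.16375098e-03, -6.70457268e+01,  1.02554362e+00, -3.16207194e+01,
        1.55022478e-02,  1.20647272e-02, -2.21862635e-06]), 'eef_pos': array([0.24543169, 0.57422632, 0.23050881]), 'tcp_rot': array([[-9.19535874e-01,  3.93005779e-01, -4.84184592e-04],
       [ 3.93006042e-01,  9.19534568e-01, -1.55867734e-03],
       [-1.67344733e-04, -1.62354720e-03, -9.99998668e-01]]), 'contact_force': array([-0.06037875, -0.66666806,  0.12051885]), 'wrist_torque': array([ 0.0171492 , -0.01070051,  0.01275361]), 'grip_force': 0.0, 'opening': 0.08533960435869768}
scene [[362.62828029   0.         258.02416449]
 [  0.         362.62828029 186.71900982]
 [  0.           0.           1.        ]] -0.07844404820938192 [[-0.6191286   0.78510894  0.01684429]
 [ 0.61272138  0.49637945 -0.61496338]
 [-0.4911744  -0.37042056 -0.78837575]] [ 0.34732954 -0.30314644  1.37208423]
side [[400.37525891   0.         262.65861775]
 [  0.         400.37525891 196.52926046]
 [  0.           0.           1.        ]] -0.11105984976852876 [[ 0.8594951  -0.51108905  0.0074938 ]
 [-0.29278112 -0.50427971 -0.81239226]
 [ 0.41898376  0.69605312 -0.58306317]] [-0.45929977  0.24353922  1.1877315 ]
```

View pics/scene0.png

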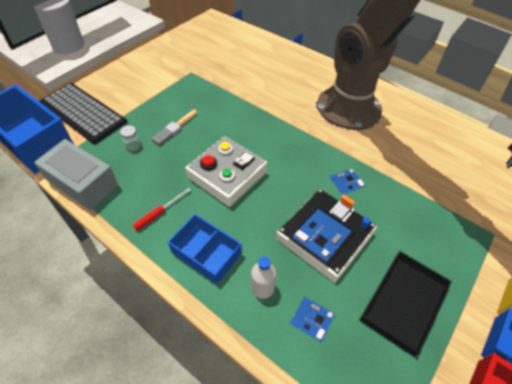

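View pics/side0.png

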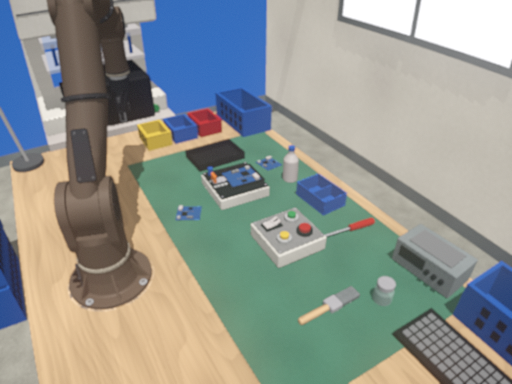

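The scene view shows the nest around (327,232), with its orange tab at (347,202) and the spacer at (366,223). The console is around (227,168), with yellow at (226,147), rocker at (243,158), red at (208,161) and green at (228,174). The loose small boards at (348,180) and (314,318) are look-alikes and not part of the job. Next I'll measure these and enlarge the controls.

```bash
cat > h.py <<'E'
import numpy as np,cv2
def cloud(c):
    h,w=c["depth"].shape; v,u=np.mgrid[:h,:w].astype(np.float64)
    p=cv2.undistortPoints(np.stack([u.ravel(),v.ravel()],1).reshape(-1,1,2),c["mtx"],np.array([float(c["k1"]),0,0,0])).reshape(h,w,2)
    d=c["depth"]; X=np.dstack([p*d[...,None],d])
    return (X-c["t"])@c["R"]          # R^T (x-t)
def proj(c,P):
    q,_=cv2.projectPoints(np.float64(P).reshape(-1,3),cv2.Rodrigues(c["R"])[0],c["t"],c["mtx"],np.array([float(c["k1"]),0,0,0])); return q.reshape(-1,2)
def rect(P): # min-area rect of xy points
    return cv2.minAreaRect((P[:,:2]*1000).astype(np.float32))
E
python3 - <<'E'
from h import *
rois={"scene":{"nest":(268,180,385,285),"cons":(180,130,275,210)},"side":{"nest":(195,155,275,210),"cons":(245,200,335,270)}}
for n in rois:
    c=dict(np.load(n+"0.npz")); W=cloud(c); hsv=cv2.cvtColor(c["color"],cv2.COLOR_RGB2HSV)
    for k,(a,b,e,f) in rois[n].items():
        Wr=W[b:f,a:e].reshape(-1,3); H=hsv[b:f,a:e].reshape(-1,3).astype(int)
        ok=c["depth"][b:f,a:e].ravel()>0
        top=ok&(Wr[:,2]>(.042 if k=="nest" else .052))&(Wr[:,2]<.1)
        print(n,k,"top rect",rect(Wr[top]), "median z",np.median(Wr[top][:,2]))
        cols={"orange":(8,20),"blue":(100,125)} if k=="nest" else {"yellow":(22,34),"red":(0,6),"green":(45,85)}
        for q,(l,u) in cols.items():
            m=top&(H[:,0]>=l)&(H[:,0]<=u)&(H[:,1]>140)&(H[:,2]>70)&(Wr[:,2]>(.06 if q=="orange" else .05))
            if m.sum()>3: print("  ",q,m.sum(),Wr[m].mean(0).round(4),Wr[m].min(0).round(4),Wr[m].max(0).round(4))
c=dict(np.load("scene0.npz"));A=c["color"][...,::-1]
a=cv2.resize(A[130:210,180:280],(400,320),interpolation=cv2.INTER_CUBIC)
b=cv2.resize(A[185:285,270:395],(400,320),interpolation=cv2.INTER_CUBIC)
c=dict(np.load("side0.npz"));A=c["color"][...,::-1]
d=cv2.resize(A[200:272,245:335],(400,280),interpolation=cv2.INTER_CUBIC)
e=cv2.resize(A[150:213,190:280],(400,280),interpolation=cv2.INTER_CUBIC)
cv2.imwrite("pics/crops.png",np.vstack([np.hstack([a,b]),np.hstack([d,e])]))
E
```

```text
scene nest top rect ((615.3207397460938, 221.22518920898438), (199.400634765625, 346.15472412109375), 86.49864959716797) median z 0.052878671157067986
   orange 95 [0.461  0.2301 0.0874] [0.4523 0.2121 0.0708] [0.4657 0.2467 0.098 ]
   blue 1296 [0.5598 0.2304 0.0547] [0.4509 0.165  0.05  ] [0.6368 0.3109 0.0845]
scene cons top rect ((547.6187744140625, -135.33724975585938), (182.0575714111328, 181.18064880371094), 88.9621353149414) median z 0.06180746271438685
   yellow 48 [ 0.5124 -0.1709  0.0844] [ 0.4988 -0.1863  0.0775] [ 0.5222 -0.1593  0.0891]
   red 119 [ 0.5891 -0.1702  0.0826] [ 0.5697 -0.1892  0.0719] [ 0.603  -0.1542  0.0886]
   green 39 [ 0.589  -0.096   0.0846] [ 0.5779 -0.1063  0.0813] [ 0.599  -0.0846  0.0873]
side nest top rect ((538.9686279296875, 224.97515869140625), (205.9978790283203, 201.15689086914062), 88.0385513305664) median z 0.05289950422888387
   orange 25 [0.4539 0.2236 0.0886] [0.45   0.2111 0.0728] [0.4598 0.2421 0.0966]
   blue 22 [0.5017 0.2792 0.0705] [0.4641 0.1957 0.0504] [0.6233 0.3093 0.0835]
side cons top rect ((616.453857421875, -139.03302001953125), (181.83351135253906, 323.9797058105469), 88.23558807373047) median z 0.06062733021948866
   yellow 31 [ 0.5044 -0.1779  0.0834] [ 0.4935 -0.1889  0.0798] [ 0.5191 -0.1675  0.0881]
   red 72 [ 0.5802 -0.1794  0.0826] [ 0.5631 -0.1956  0.0759] [ 0.5965 -0.1603  0.0884]
```

View pics/crops.png

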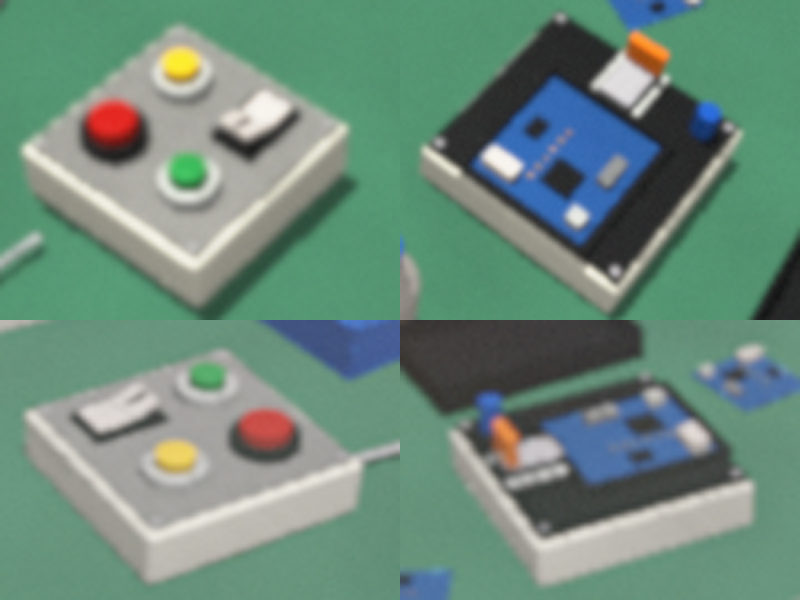

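The crops confirm the controls. The rocker is on the near-left with its far half raised, green is far-left, yellow near-right and red far-right. The orange tab is on the nest's near side and the blue spacer on its left. Next is a silhouette fit to get accurate positions.

```bash
cat > fit.py <<'E'
from h import *
from scipy.optimize import least_squares
def hullcent(c,P):
    q=cv2.convexHull(proj(c,P).astype(np.float32)); m=cv2.moments(q); return np.array([m["m10"],m["m01"]])/m["m00"]
t=np.linspace(0,2*np.pi,40)
def cyl(p,r,z0,z1): return np.vstack([np.c_[p[0]+r*np.cos(t),p[1]+r*np.sin(t),0*t+z] for z in(z0,z1)])
def tab(p,z0=.066,z1=.094,yaw=0.): 
    R=np.array([[np.cos(yaw),-np.sin(yaw)],[np.sin(yaw),np.cos(yaw)]])
    return np.array([[*(np.array(p)+R@[a,b]),z] for a in(-.005,.005) for b in(-.018,.018) for z in(z0,z1)])
def blob(c,roi,lo,hi,s=110,v=70):
    a,b,e,f=roi; H=cv2.cvtColor(c["color"],cv2.COLOR_RGB2HSV)[b:f,a:e]
    m=((H[...,0]>=lo)&(H[...,0]<=hi)&(H[...,1]>s)&(H[...,2]>v)).astype(np.uint8)
    n,_,st,ce=cv2.connectedComponentsWithStats(m); i=1+np.argmax(st[1:,4]); return ce[i]+[a,b],st[i,4]
E
python3 - <<'E'
from fit import *
C={n:dict(np.load(n+"0.npz")) for n in("scene","side")}
roi={"yellow":((214,136,238,156),(276,228,294,244)),"green":((218,164,238,183),(284,208,300,222)),"red":((197,150,219,172),(294,220,314,238)),"orange":((335,192,360,212),(205,163,222,186))}
hue={"yellow":(20,34),"green":(55,80),"red":(0,6),"orange":(6,20)}
S={"yellow":lambda p:cyl(p,.015,.072,.084),"green":lambda p:cyl(p,.015,.072,.084),"red":lambda p:cyl(p,.019,.072,.086),"orange":lambda p:tab(p,yaw=-.04)}
for k in roi:
    obs=[]
    for (n,c),r in zip(C.items(),roi[k]):
        b,a=blob(c,r,*hue[k],s=150 if k=="green" else 100); obs.append((c,b))
        s=least_squares(lambda p:hullcent(c,S[k](p))-b,[.5,0.],x_scale=.01)
        print(k,n,b.round(1),"area",a,"model",round(cv2.contourArea(cv2.convexHull(proj(c,S[k](s.x)).astype(np.float32)))),s.x.round(4))
    s=least_squares(lambda p:np.concatenate([hullcent(c,S[k](p))-b for c,b in obs]),[.5,0.],x_scale=.01); print("   joint",s.x.round(4))
# outlines by cloud
for n,c in C.items():
    W=cloud(c); ok=c["depth"]>0
    for k,(x0,x1,y0,y1),z in(("nest",(.42,.66,.11,.34),.042),("cons",(.44,.66,-.245,-.03),.052)):
        m=ok&(W[...,0]>x0)&(W[...,0]<x1)&(W[...,1]>y0)&(W[...,1]<y1)&(W[...,2]>z)&(W[...,2]<z+.016)
        l,lab,st,_=cv2.connectedComponentsWithStats(m.astype(np.uint8)); m=lab==1+np.argmax(st[1:,4]); print(n,k,rect(W[m]))
E
```

```text
yellow scene [224.8 145.5] area 64 model 78 [ 0.5065 -0.1765]
yellow side [284.1 234.6] area 55 model 77 [ 0.5089 -0.1712]
   joint [ 0.5081 -0.1744]
green scene [226.5 172.5] area 32 model 90 [ 0.5858 -0.0996]Traceback (most recent call last):
  File "<stdin>", line 9, in <module>
  File "fit.py", line 13, in blob
    n,_,st,ce=cv2.connectedComponentsWithStats(m); i=1+np.argmax(st[1:,4]); return ce[i]+[a,b],st[i,4]
                                                       ~~~~~~~~~^^^^^^^^^^
    return _wrapfunc(a, 'argmax', axis=axis, out=out, **kwds)
    return bound(*args, **kwds)
ValueError: attempt to get argmax of an empty sequence
```

Run:
```python
from fit import *
C={n:dict(np.load(n+"0.npz")) for n in("scene","side")}
roi={"green":((218,164,238,183),(284,208,300,222)),"red":((197,150,219,172),(294,220,314,238)),"orange":((335,192,360,212),(205,163,222,186))}
hue={"green":(50,85),"red":(0,6),"orange":(6,20)}
S={"green":lambda p:cyl(p,.015,.072,.084),"red":lambda p:cyl(p,.019,.072,.086),"orange":lambda p:tab(p,yaw=-.03)}
for k in roi:
    obs=[]
    for (n,c),r in zip(C.items(),roi[k]):
        b,a=blob(c,r,*hue[k],s=80 if k=="green" else 100); obs.append((c,b))
        s=least_squares(lambda p:hullcent(c,S[k](p))-b,[.5,0.],x_scale=.01)
        print(k,n,b.round(1),"area",a,"model",round(cv2.contourArea(cv2.convexHull(proj(c,S[k](s.x)).astype(np.float32)))),s.x.round(4))
    s=least_squares(lambda p:np.concatenate([hullcent(c,S[k](p))-b for c,b in obs]),[.5,0.],x_scale=.01); print("   joint",s.x.round(4))
for n,c in C.items():
    W=cloud(c); ok=c["depth"]>0
    for k,(x0,x1,y0,y1),z in(("nest",(.42,.66,.11,.34),.042),("cons",(.44,.66,-.245,-.03),.052)):
        m=ok&(W[...,0]>x0)&(W[...,0]<x1)&(W[...,1]>y0)&(W[...,1]<y1)&(W[...,2]>z)&(W[...,2]<z+.016)
        l,lab,st,_=cv2.connectedComponentsWithStats(m.astype(np.uint8)); m=lab==1+np.argmax(st[1:,4]); print(n,k,rect(W[m]))
```

```text
green scene [226.4 172.1] area 59 model 90 [ 0.5848 -0.1007]
green side [291.2 213.9] area 38 model 66 [ 0.5858 -0.0965]
   joint [ 0.5853 -0.0989]
red scene [207.6 160.5] area 134 model 133 [ 0.5865 -0.1741]
red side [304.4 227.5] area 98 model 114 [ 0.5823 -0.1764]
   joint [ 0.5845 -0.1751]
orange scene [346.7 201.2] area 114 model 106 [0.5 0. ]
orange side [213.5 176.4] area 48 model 69 [0.5 0. ]
   joint [0.5 0. ]
scene nest ((543.1572265625, 225.5772247314453), (199.79541015625, 201.1103973388672), 86.7476806640625)
scene cons ((547.6187744140625, -135.33724975585938), (182.0575714111328, 181.18064880371094), 88.9621353149414)
side nest ((538.9686279296875, 224.97515869140625), (205.9978790283203, 201.15689086914062), 88.0385513305664)
side cons ((545.6544799804688, -137.75592041015625), (182.3603973388672, 180.99148559570312), 89.08799743652344)
```

Run:
```python
from fit import *
C={n:dict(np.load(n+"0.npz")) for n in("scene","side")}
obs=[(C["scene"],np.array([346.7,201.2])),(C["side"],np.array([213.5,176.4]))]
for o in(obs[:1],obs[1:],obs):
    s=least_squares(lambda p:np.concatenate([hullcent(c,tab(p,yaw=-.045))-b for c,b in o]),[.45,.22],diff_step=.01); print(s.x.round(4),s.cost)
from workcell import *
s=get_state();Y=-.045
R=np.array([[np.cos(Y),-np.sin(Y)],[np.sin(Y),np.cos(Y)]])
n=np.array([.541,.2253]);print("tab in nest",R.T@(s and least_squares(lambda p:np.concatenate([hullcent(c,tab(p,yaw=-.045))-b for c,b in obs]),[.45,.22],diff_step=.01).x-n))
tgt=n+R@[-.124,0];d=R.T@(tgt-s["eef_pos"][:2]);print(tgt,"tool shift units after turn x,y:",-d[0]/.025,d[1]/.025)
```

```text
[0.4558 0.2283] 1.2365446546383985e-11
[0.4599 0.2369] 2.063646221850115e-12
[0.4568 0.2296] 0.780248817062063
tab in nest [-0.0843326   0.00049102]
[0.41712553 0.23087812] tool shift units after turn x,y: -7.4782830850935555 -13.415066210820896
```

Request:
send_rows --steps '[[[0, 0, -1, 0, 0, 0, 255], [0, 0, -1, 0, 0, 0, 255], [0, 0, -0.05, 0, 0, 0, 255]]]'

```text
t: 0.48
eef_pos: [0.2456, 0.5745, 0.2309]
tcp_rot: [[-0.999, 0.047, -0.0], [0.047, 0.999, -0.001], [0.0, -0.001, -1.0]]
contact_force: [0.7, 0.5, 0.5]
opening: 0.0321
grip_force: 0.0
```

Request:
send_rows --steps '[[[0, 0, 0, -0.535, -0.96, 0, 255], [0, 0, 0, -0.535, -0.96, 0, 255], [0, 0, 0, -0.535, -0.96, 0, 255], [0, 0, 0, -0.535, -0.96, 0, 255], [0, 0, 0, -0.535, -0.96, 0, 255], [0, 0, 0, -0.535, -0.96, 0, 255], [0, 0, 0, -0.535, -0.96, 0, 255], [0, 0, 0, -0.535, -0.96, 0, 255], [0, 0, 0, -0.535, -0.96, 0, 255], [0, 0, 0, -0.535, -0.96, 0, 255], [0, 0, 0, -0.535, -0.96, 0, 255], [0, 0, 0, -0.535, -0.96, 0, 255], [0, 0, 0, -0.535, -0.96, 0, 255], [0, 0, 0, -0.535, -0.96, 0, 255], [0, 0, 0, 0, 0, 1, 255], [0, 0, 0, 0, 0, 1, 255], [0, 0, 0, 0, 0, 1, 255], [0, 0, 0, 0, 0, 1, 255], [0, 0, 0, 0, 0, 0.8, 255], [0, 0, 0, 0, 0, 0, 255]]]'

```text
t: 2.98
eef_pos: [0.4163, 0.2298, 0.1102]
tcp_rot: [[-0.999, 0.049, -0.002], [0.049, 0.999, -0.002], [0.002, -0.002, -1.0]]
contact_force: [0.3, 0.2, -0.0]
opening: 0.0
grip_force: 0.0
```

Run:
```python
from workcell import *
import cv2,numpy as np
c=read_camera("wrist"); np.savez("w1.npz",**c);d=read_camera("side"); np.savez("side1.npz",**d)
a=c["color"][...,::-1]; b=cv2.resize(d["color"][130:226,160:288,::-1],(288,384)[::1] if 0 else (288,216))
cv2.imwrite("pics/w1.png",np.hstack([a,np.vstack([b,np.zeros((168,288,3),np.uint8)])]))
s=get_state();print(s["t"],s["eef_pos"],s["contact_force"],s["opening"])
```

```text
3.075 [0.41734264 0.23054288 0.11173729] [0.21721042 0.2221581  0.16915348] 0.00019707224156419593
```

View pics/w1.png

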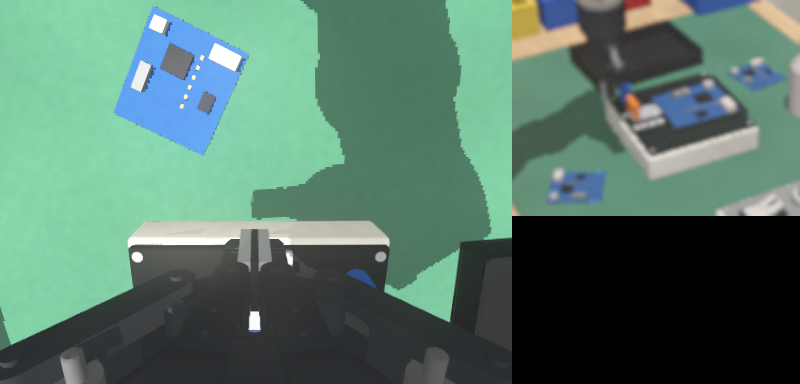

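The wrist view shows the shut fingertips at (255,240), above the nest's near edge and centred on it. The spacer at (360,277) is well clear. Next I'll go down behind the tab and start pushing.

Request:
send_rows --steps '[[[0, 0, 0, 0, 0, 0.85, 255], [0, 0, 0, 0, 0, 0.85, 255], [0, 0, 0, 0, 0, 0, 255], [0, 0, 0, -0.3, 0, 0, 255], [0, 0, 0, -0.3, 0, 0, 255], [0, 0, 0, -0.2, 0, 0, 255], [0, 0, 0, -0.2, 0, 0, 255], [0, 0, 0, 0, 0, 0, 255]]]'

```text
t: 4.08
eef_pos: [0.4425, 0.2293, 0.0689]
tcp_rot: [[-0.999, 0.046, 0.0], [0.046, 0.999, 0.0], [-0.0, 0.0, -1.0]]
contact_force: [0.5, -0.1, -0.3]
opening: 0.0
grip_force: 0.0
```

Request:
send_rows --steps '[[[0, 0, 0, -0.1, 0, 0, 255], [0, 0, 0, -0.1, 0, 0, 255], [0, 0, 0, -0.1, 0, 0, 255], [0, 0, 0, -0.1, 0, 0, 255], [0, 0, 0, 0, 0, 0, 255]]]'

```text
t: 4.7
eef_pos: [0.4524, 0.2288, 0.0687]
tcp_rot: [[-0.999, 0.046, 0.0], [0.046, 0.999, -0.0], [-0.0, -0.0, -1.0]]
contact_force: [-2.0, -0.0, -0.5]
opening: 0.0
grip_force: 0.8
```

Request:
send_rows --steps '[[[0, 0, 0, -0.1, 0, 0, 255], [0, 0, 0, -0.1, 0, 0, 255], [0, 0, 0, 0, 0, 0, 255]]]'

```text
t: 5.08
eef_pos: [0.4575, 0.2286, 0.0688]
tcp_rot: [[-0.999, 0.046, 0.0], [0.046, 0.999, 0.0], [-0.0, 0.0, -1.0]]
contact_force: [-1.9, -0.4, -0.6]
opening: -0.0001
grip_force: 0.7
```

Request:
send_rows --steps '[[[0, 0, 0, -0.1, 0, 0, 255], [0, 0, 0, -0.1, 0, 0, 255], [0, 0, 0, 0, 0, 0, 255]]]'

```text
t: 5.45
eef_pos: [0.4625, 0.2283, 0.0688]
tcp_rot: [[-0.999, 0.046, 0.0], [0.046, 0.999, -0.0], [-0.0, 0.0, -1.0]]
contact_force: [-1.3, 0.2, -1.1]
opening: 0.0001
grip_force: 0.8
```

Request:
send_rows --steps '[[[0, 0, 0, -0.1, 0, 0, 255], [0, 0, 0, -0.1, 0, 0, 255], [0, 0, 0, 0, 0, 0, 255]]]'

```text
t: 5.82
eef_pos: [0.4637, 0.2282, 0.0687]
tcp_rot: [[-0.999, 0.045, -0.006], [0.045, 0.999, -0.001], [0.006, -0.001, -1.0]]
contact_force: [-15.9, -0.0, 11.2]
opening: 0.0001
grip_force: 7.6
```

Request:
send_rows --steps '[[[0, 0, 0, -0.1, 0, 0, 255], [0, 0, 0, 0, 0, 0, 255]]]'

```text
t: 6.08
eef_pos: [0.4638, 0.2282, 0.0685]
tcp_rot: [[-0.999, 0.044, -0.01], [0.044, 0.999, -0.002], [0.01, -0.002, -1.0]]
contact_force: [-24.1, 0.1, 20.3]
opening: -0.0002
grip_force: 11.9
```

Request:
send_rows --steps '[[[0, 0, 0, 0.5, 0, 0, 255], [0, 0, 0, 0.5, 0, 0, 255], [0, 0, 0, 0, 0, -1, 255], [0, 0, 0, 0, 0, -1, 255], [0, 0, 0, 0, 0, -1, 255], [0, 0, 0, 0, -0.9, 0, 255], [0, 0, 0, 0, -0.9, 0, 255], [0, 0, 0, 0, -0.9, 0, 255], [0, 0, 0, 0, -0.9, 0, 255], [0, 0, 0, 0, 0, 0, 255]]]'

```text
t: 7.32
eef_pos: [0.4407, 0.1377, 0.144]
tcp_rot: [[-0.999, 0.049, 0.001], [0.049, 0.999, -0.0], [-0.001, -0.0, -1.0]]
contact_force: [0.3, -0.1, -0.2]
opening: -0.0002
grip_force: 0.0
```

Run:
```python
from fit import *
from workcell import *
s=get_state();print(s["t"],s["eef_pos"],s["contact_force"],s["tcp_rot"].round(3).tolist())
c=read_camera("scene"); np.savez("scene2.npz",**c)
b,a=blob(c,(325,185,365,220),6,20,s=100)
print(b,a,least_squares(lambda p:hullcent(c,tab(p,yaw=-.045))-b,[.45,.22],diff_step=.01).x)
cv2.imwrite("pics/s2.png",cv2.resize(c["color"][130:285,180:400,::-1],(792,558),interpolation=cv2.INTER_CUBIC))
p=np.array([.5273,-.0985]);d=s["tcp_rot"].T@np.r_[p-s["eef_pos"][:2],0];print("to rocker (tool units)",d/.025)
```

```text
7.325 [0.44074489 0.13773531 0.14400598] [ 0.29992382 -0.05251101 -0.24498472] [[-0.999, 0.049, 0.001], [0.049, 0.999, -0.0], [-0.001, -0.0, -1.0]]
[342.275      206.55833333] 120 [0.47936993 0.22782843]
to rocker (tool units) [-3.92096926e+00 -9.26845296e+00  6.01962546e-03]
```

View pics/s2.png

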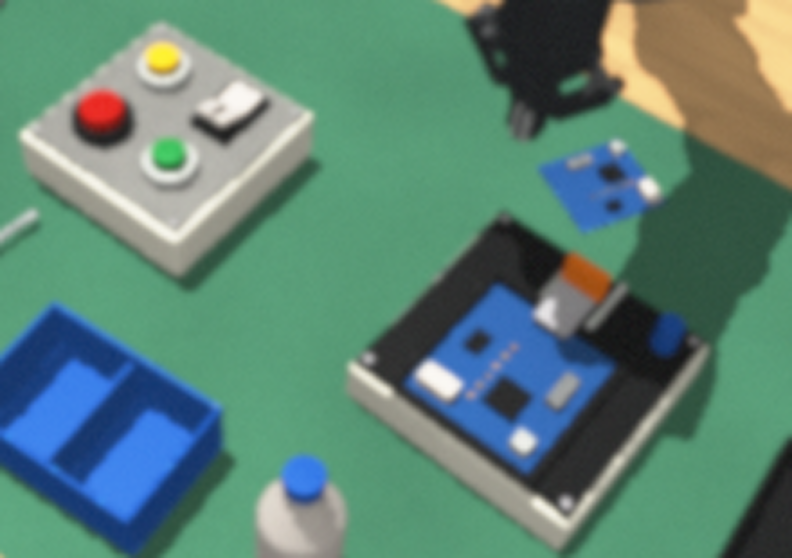

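The crop shows the tongue now over the board's near edge, with the tab at (585,275) moved about 24 mm, so the latch is home. Board and spacer have not moved. Next is the rocker, whose dash is at (212,112) on the far half.

Request:
send_rows --steps '[[[0, 0, 0, -0.392, -0.927, 0, 255], [0, 0, 0, -0.392, -0.927, 0, 255], [0, 0, 0, -0.392, -0.927, 0, 255], [0, 0, 0, -0.392, -0.927, 0, 255], [0, 0, 0, -0.392, -0.927, 0, 255], [0, 0, 0, -0.392, -0.927, 0, 255], [0, 0, 0, -0.392, -0.927, 0, 255], [0, 0, 0, -0.392, -0.927, 0, 255], [0, 0, 0, -0.392, -0.927, 0, 255], [0, 0, 0, -0.392, -0.927, 0, 255], [0, 0, 0, 0, 0, 0.9, 255], [0, 0, 0, 0, 0, 0.85, 255], [0, 0, 0, 0, 0, 0, 255]]]'

```text
t: 9.0
eef_pos: [0.5272, -0.0956, 0.0988]
tcp_rot: [[-0.999, 0.045, -0.002], [0.045, 0.999, 0.0], [0.002, 0.0, -1.0]]
contact_force: [-0.2, 0.5, 0.5]
opening: 0.0002
grip_force: 0.0
```

Run:
```python
from fit import *
from workcell import *
s=get_state();print(s["t"],s["eef_pos"],s["contact_force"])
a=read_camera("scene"); b=read_camera("side")
cv2.imwrite("pics/r3.png",np.hstack([cv2.resize(a["color"][115:215,175:275,::-1],(400,400),interpolation=cv2.INTER_CUBIC),cv2.resize(b["color"][185:285,235:335,::-1],(400,400),interpolation=cv2.INTER_CUBIC)]))
```

```text
9.0 [ 0.52724463 -0.09558393  0.09882037] [-0.20478293  0.46565392  0.4881252 ]
```

View pics/r3.png

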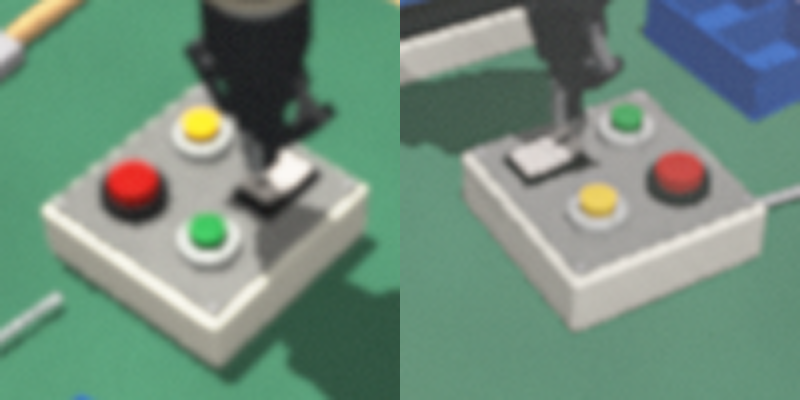

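The fingertips are over the rocker's far half, at (265,170) in the left crop, and clear of the other buttons. I'll press now.

Request:
send_rows --steps '[[[0, 0, 0, 0, -0.1, 0.2, 255], [0, 0, 0, 0, 0, 0.2, 255], [0, 0, 0, 0, 0, 0.2, 255], [0, 0, 0, 0, 0, 0.2, 255], [0, 0, 0, 0, 0, 0, 255]]]'

```text
t: 9.72
eef_pos: [0.528, -0.0992, 0.08]
tcp_rot: [[-0.999, 0.046, 0.0], [0.046, 0.999, -0.0], [-0.0, 0.0, -1.0]]
contact_force: [0.5, -1.3, 0.5]
opening: 0.0001
grip_force: 0.4
```

Request:
send_rows --steps '[[[0, 0, 0, 0, 0, 0.1, 255], [0, 0, 0, 0, 0, 0.1, 255], [0, 0, 0, 0, 0, 0, 255]]]'

```text
t: 10.1
eef_pos: [0.5275, -0.0992, 0.0749]
tcp_rot: [[-0.999, 0.046, -0.0], [0.046, 0.999, 0.0], [0.0, 0.0, -1.0]]
contact_force: [1.2, 0.1, 1.7]
opening: -0.0001
grip_force: 0.9
```

Request:
send_rows --steps '[[[0, 0, 0, 0, 0, 0.1, 255], [0, 0, 0, 0, 0, 0, 255]]]'

```text
t: 10.35
eef_pos: [0.528, -0.0992, 0.0728]
tcp_rot: [[-0.999, 0.046, 0.001], [0.046, 0.999, -0.0], [-0.001, 0.0, -1.0]]
contact_force: [2.8, 0.1, 4.3]
opening: 0.0
grip_force: 2.4
```

Request:
send_rows --steps '[[[0, 0, 0, 0, 0, 0.1, 255], [0, 0, 0, 0, 0, 0, 255]]]'

```text
t: 10.6
eef_pos: [0.5281, -0.0992, 0.0724]
tcp_rot: [[-0.999, 0.046, 0.002], [0.046, 0.999, 0.001], [-0.002, 0.001, -1.0]]
contact_force: [-6.7, 1.3, 34.6]
opening: 0.0001
grip_force: 17.3
```

Request:
send_rows --steps '[[[0, 0, 0, 0, 0, 0.08, 255], [0, 0, 0, 0, 0, 0, 255]]]'

```text
t: 10.85
eef_pos: [0.5282, -0.0993, 0.0721]
tcp_rot: [[-0.999, 0.047, 0.003], [0.047, 0.999, 0.001], [-0.003, 0.001, -1.0]]
contact_force: [-14.5, 2.6, 58.7]
opening: -0.0002
grip_force: 29.1
```

The rocker hit a hard stop at 72.4 mm, the expected "on" height. I'll lift straight up, move over green and check.

Request:
send_rows --steps '[[[0, 0, 0, 0, 0, -0.5, 255], [0, 0, 0, 0, 0, -0.9, 255], [0, 0, 0, 0, 0, 0, 255], [0, 0, 0, -0.77, 0.04, 0, 255], [0, 0, 0, -0.77, 0.04, 0, 255], [0, 0, 0, -0.75, 0.04, 0, 255], [0, 0, 0, 0, 0, 0, 255]]]'

```text
t: 11.72
eef_pos: [0.5849, -0.0986, 0.1016]
tcp_rot: [[-0.999, 0.046, -0.002], [0.046, 0.999, 0.0], [0.002, 0.0, -1.0]]
contact_force: [-0.4, -0.6, -0.2]
opening: 0.0001
grip_force: 0.0
```

Run:
```python
from fit import *
from workcell import *
s=get_state();print(s["t"],s["eef_pos"],s["contact_force"])
a=read_camera("scene"); b=read_camera("side")
cv2.imwrite("pics/g4.png",np.hstack([cv2.resize(a["color"][115:215,175:275,::-1],(400,400),interpolation=cv2.INTER_CUBIC),cv2.resize(b["color"][185:285,235:335,::-1],(400,400),interpolation=cv2.INTER_CUBIC)]))
```

```text
11.725 [ 0.58485346 -0.09858265  0.10163948] [-0.36350361 -0.55435928 -0.20977127]
```

View pics/g4.png

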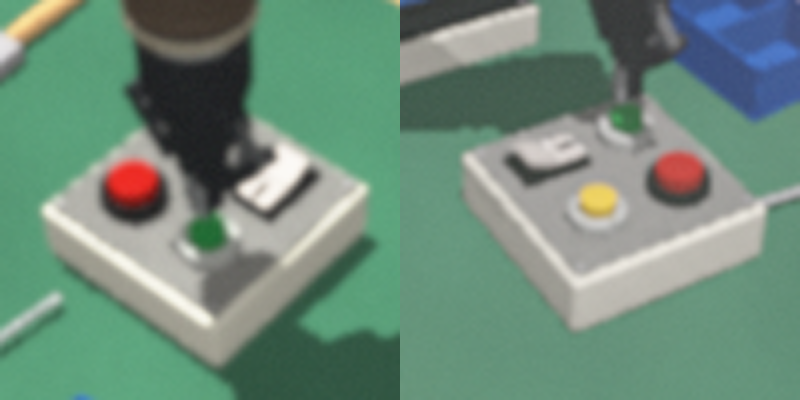

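The rocker is on, with its near half raised in the side view at (520,150). The fingertips are above the green button at (207,225). I'll press it.

Request:
send_rows --steps '[[[0, 0, 0, 0, 0, 0.25, 255], [0, 0, 0, 0, 0, 0.25, 255], [0, 0, 0, 0, 0, 0.2, 255], [0, 0, 0, 0, 0, 0.1, 255], [0, 0, 0, 0, 0, 0.1, 255], [0, 0, 0, 0, 0, 0, 255]]]'

```text
t: 12.58
eef_pos: [0.5845, -0.0988, 0.0805]
tcp_rot: [[-0.999, 0.046, -0.001], [0.046, 0.999, 0.0], [0.001, 0.0, -1.0]]
contact_force: [-3.2, -0.2, 3.0]
opening: 0.0001
grip_force: 1.8
```

Request:
send_rows --steps '[[[0, 0, 0, 0, 0, 0.08, 255], [0, 0, 0, 0, 0, 0, 255]]]'

```text
t: 12.82
eef_pos: [0.5848, -0.0989, 0.0786]
tcp_rot: [[-0.999, 0.046, -0.0], [0.046, 0.999, 0.0], [0.0, 0.0, -1.0]]
contact_force: [-3.1, -0.4, 5.0]
opening: 0.0001
grip_force: 2.3
```

Request:
send_rows --steps '[[[0, 0, 0, 0, 0, 0.08, 255], [0, 0, 0, 0, 0, 0, 255]]]'

```text
t: 13.08
eef_pos: [0.5849, -0.0989, 0.0766]
tcp_rot: [[-0.999, 0.046, -0.0], [0.046, 0.999, 0.0], [0.0, 0.0, -1.0]]
contact_force: [-4.1, -0.2, 6.7]
opening: -0.0001
grip_force: 2.8
```

Request:
send_rows --steps '[[[0, 0, 0, 0, 0, 0.08, 255], [0, 0, 0, 0, 0, 0, 255]]]'

```text
t: 13.32
eef_pos: [0.585, -0.0989, 0.0759]
tcp_rot: [[-0.999, 0.046, 0.001], [0.046, 0.999, 0.0], [-0.001, 0.0, -1.0]]
contact_force: [-8.0, 1.3, 19.3]
opening: 0.0001
grip_force: 9.5
```

Request:
send_rows --steps '[[[0, 0, 0, 0, 0, 0.03, 255], [0, 0, 0, 0, 0, 0, 255], [0, 0, 0, 0, 0, 0, 255]]]'

```text
t: 13.7
eef_pos: [0.585, -0.0989, 0.0759]
tcp_rot: [[-0.999, 0.046, 0.001], [0.046, 0.999, 0.0], [-0.001, 0.0, -1.0]]
contact_force: [-10.9, 1.0, 26.2]
opening: -0.0004
grip_force: 12.9
```

The button is fully down on its stop at 75.9 mm, held steadily at 26 N. I'll hand in now.

Run:
```python
from workcell import *
print(finish_job())
```

```text
the job is handed in; nothing more can be done
None
```

I pushed the latch home, switched the rocker on, and pressed the green button to its stop, still held down at about 26 N when I handed the job in at about 14 s; no verdict was returned.

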